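Set a pinning block one spacer away from its backstop

ROBOT

A 6-joint arm with a two-finger parallel gripper is mounted at the origin on a cart in front of the work surface, level with it; the furniture and walls round the work are solid. World frame = base frame: x ahead of the robot, y to its left, z up, the work surface at z = 0. Lengths are in m, angles in rad, forces in N, time in s.
With the tool pointing down it reaches from about 0.35 to 0.975 m from the base axis. Payload 4.9 kg.
Tool frame: the origin (TCP) lies midway between the tips of the shut fingers; the grasp point (between the pads) lies ctrl.grip_depth behind it (ctrl.grip_depth is the distance from the TCP to the grasp point, in m); y points along the fingers, z is the direction in which the jaws open and shut, and the axes are right-handed (so a half turn about y gives the same grasp; the last joint's range is limited). The gripper opens to 85 mm and grips with 20 to 120 N. Pads are 22 mm wide; open, the fingers measure 114 mm over their backs; the gripper's body (76 mm by 85 mm) begins 54 mm behind the grasp point. The pads swing forward as they close: fully open they stand 13 mm farther back than shut.
Start: joints at [-1.455, 0.053, 1.613, -0, 1.476, -0.119], TCP at [0.145, -0.608, 0.231] pointing down, gripper open.
Joint ranges: [-3.01, 3.01], [-1.01, 2.22], [0.06, 2.58], [-1.02, 4.17], [0.09, 2.62], [-3.14, 3.14]. Speed limits (rad/s): [2.57, 2.57, 3.14, 3.14, 3.14, 3.14].

INTERFACE

Orientations are given as a rotation vector (axis times angle).
In Python, from station import ctrl gives the robot as it stands.
- The arm moves only by the tool jog_arm, never from a script. Its argument "moves" is a list of rows, each a list of 6 numbers: the shift along the tool's x, y, z in mm, then the turn, a rotation vector about the tool's x, y, z in rad. In form: [[x, y, z, wx, wy, wz], ...]. A call has 1 to 12 rows; each row shifts and turns the commanded pose from where the row before left it, along the tool's axes as they then stand; what a row does not reach is not made up. A row lasts 1/10 s, in which the tool goes at most 50 mm and 8.59 degrees, less where a joint would pass 70% of its speed; a pose out of reach is approached as far as the arm can. A call is refused whole if a number of a shift passes 50 or a number of a turn 0.15, either way. A call with a gripper value outside its range is refused whole. "grip" is the finger opening in mm, from 0 to 85.4, set as the call begins (left out, the last holds). The fingers move at their own pace and stop on an object; "grip_force" is the grip in N (left out, the last holds). Time passes only in rows, so rows that do not move let the fingers close. It gives the time, the measured TCP pose, the force and the opening at its end, in the units of the state.
- ctrl.get_obs(): the state, without advancing time (a new reading comes with each control period).
- ctrl.get_image(name): name is "scene" or "side" or "wrist"; returns the picture (420x560x3 uint8, red, green, blue); there is no depth.
- ctrl.camera_params(name): a dict with "fx", "fy", "cx", "cy" (pixels), "pose" (4x4, takes a point from camera to world coordinates); the wrist camera has in their place "T_tool_cam" (4x4, takes a point from camera to tool coordinates, whose origin is the TCP and whose axes are the tool frame's). Camera axes: x right, y up, looking along -z (the intrinsics and any distortion apply to the point x, -y, -z); pixel columns grow to the right and rows downward; lengths in m; the calibration is good to about 2 mm. A picture is of the moment at which its call begins: read the wrist's pose just before it. camera_params takes no time and is no camera call.
- ctrl.finish_job(): hands the job in, once; it reports no verdict.
The state is a dict: "t": time; "q": joint angles; "dq": joint speeds; "effort": joint torques, N m; "tool_pos": TCP position; "tool_rot": TCP orientation; "contact_force": force on the tool from outside, world axes, zero at the start; "wrist_torque": the same for the moment, N m; "opening": finger opening in m.
Only numpy, scipy, OpenCV 4.12 (cv2) and the standard library are available. Lean on these libraries where they do the work, as an engineer would, in place of code of your own. Each camera call takes 0.05 s, during which the arm holds its last target. There are 200 camera calls.

TASK

Two pinning blocks lie on the setting jig, each in front of a steel backstop, but only one of them leaves a gap wide enough for the steel spacer. Put the spacer into that gap, standing on the base plate with its long side along the middle of the backstop and its tab up, then push that block back until backstop, spacer and block are closed up flush with no gaps, and finish while still holding the block pressed home. Leave the other block and the things round about where they are.

Things in the scene. Friction and masses are not known exactly. Their poses are not given: they have to be found in the camera images.
- jig: fixed setting jig: dark steel base plate 165 mm (own x) by 290 mm (own y), 8 mm thick, with a grey rail 12 mm thick along its far edge, rising 26 mm above the base plate. Origin: centre of the underside, on the bench top. Own x points away from the robot to the rail (the jig may be turned up to 12 degrees), own z up
- thin_stop: fixed steel backstop on the base plate against the rail, 24 mm deep (own x), 110 mm wide (own y), 26 mm high, on the left or the right half of the jig (75 mm from its middle); the gap in front of it is the wide one. Origin: foot of its back face (at the rail), middle of its width, on top of the base plate; front face, toward the robot, at own x = -24 mm. Axes as the jig's
- thick_stop: the other fixed backstop, the same but 47 mm deep (front face at own x = -47 mm), on the other half of the jig; the gap in front of it is too narrow for the spacer
- left_block: loose aluminium block, row of small holes on top, 45 mm (own x) by 110 mm (own y) by 18 mm high, about 0.28 kg, lying on the jig's base plate, left half (jig +y). Origin: centre of its underside. Between its far long face and the backstop there is a gap of 8 to 16 mm (thick stop) or 31 to 39 mm (thin stop); it may be turned by 3 degrees and lie 8 mm off the middle of its stop
- right_block: loose aluminium block, row of small holes on top, 45 mm (own x) by 110 mm (own y) by 18 mm high, about 0.28 kg, lying on the jig's base plate, right half (jig -y). Origin: centre of its underside. Between its far long face and the backstop there is a gap of 8 to 16 mm (thick stop) or 31 to 39 mm (thin stop); it may be turned by 3 degrees and lie 8 mm off the middle of its stop
- spacer: loose steel spacer, about 0.25 kg, standing on the bench to the right of the jig: foot 20 mm thick (own x) by 70 mm long (own y) by 26 mm high, and centred on it an upright tab to grip, 10 mm thick (own x) by 40 mm long (own y), from 26 to 60 mm above the underside. Origin: centre of the underside; own z up. Same either way round
- brass_padlock: brass padlock lying on its face, 71x45x19 mm, on the bench right of the jig's rear end. Bystander. Origin at its underside
- lock_cylinder: grey lock cylinder standing upright, 34 mm across, 39 mm high, at the right of the jig's front end. Bystander. Origin at its underside
Not all that is in view belongs to the job. Leave any black or blue look-alike of the spacer alone.

How it is judged:
By the outcome, as a careful person would: the job done as asked, in the order asked, and still so for the second after the job is handed in, while the arm keeps its last pose, push and grip.
It also fails if it takes over 45 s, if anything falls off the work surface, if the arm or the gripper's body presses on something with over 40 N, if the wrist force passes 120 N, or if a joint passes its speed limit or range.

## Working session

There is one attempt and no reset: what is moved stays moved. The work goes in short steps, Python scripts to look and compute and a tool call to move; the robot and the scene stay as the last step left them, time stands still between calls to the robot, and variables do not carry over. Pictures are saved under pics/ and viewed, about 8 in all and at most 12, crops included, and the job is handed in when it is done.

Besides the shell and the picture viewer there is one more tool, called after ">>>" in YAML: its name, and indented under it one key for each argument. jog_arm: Moves the arm, as the interface text tells. Its arguments: {"type":"object","properties":{"moves":{"type":"array","items":{"type":"array","items":{"type":"number"}}},"grip":{"type":"number"},"grip_force":{"type":"number"}},"required":["moves"]}

```bash
ls; mkdir -p pics; python3 - <<'E'
from station import ctrl
import cv2,numpy as np
print(ctrl.get_obs(), ctrl.grip_depth)
for n in ["scene","side","wrist"]:
    cv2.imwrite(f"pics/{n}0.png",ctrl.get_image(n)[:,:,::-1])
    p=ctrl.camera_params(n); print(n,p)
a=cv2.imread("pics/scene0.png");b=cv2.imread("pics/side0.png")
cv2.imwrite("pics/both0.png",np.vstack([a,b])) 
E
```

```text
pics
{'t': 0.0, 'q': array([-1.45497921e+00,  5.33774458e-02,  1.61429156e+00,  1.78885111e-05,
        1.47596215e+00, -1.19031689e-01]), 'dq': array([-1.22690334e-03, -7.06274650e-04,  7.29603437e-04, -7.62367858e-05,
        3.04351141e-04, -1.23983091e-04]), 'effort': array([ 3.41464411e-04, -3.93683374e+01, -3.70175314e+01, -4.83880319e-05,
        7.17724470e-03, -1.06565658e-06]), 'tool_pos': array([ 0.14534986, -0.60723551,  0.23005169]), 'tool_rot': array([-0.24733647,  2.09901254, -2.09470849]), 'contact_force': array([-0.55334041,  0.24779751, -0.93984162]), 'wrist_torque': array([-0.03785704, -0.01712212, -0.02283446]), 'opening': 0.08519147266937664} 0.0187
scene {'fx': 424.92828102754413, 'fy': 424.92828102754413, 'cx': 283.21839389121544, 'cy': 213.86613886082515, 'pose': array([[ 0.43117275,  0.4658737 , -0.77269125, -0.1711966 ],
       [-0.90222471,  0.21409522, -0.37437123, -0.47389808],
       [-0.00898021,  0.8585598 ,  0.51263478,  0.49047228],
       [ 0.        ,  0.        ,  0.        ,  1.        ]])}
side {'fx': 450.8302136710098, 'fy': 450.8302136710098, 'cx': 285.153678569484, 'cy': 212.16234995709996, 'pose': array([[ 0.98883358,  0.07578546, -0.12831491,  0.38424194],
       [-0.1488578 ,  0.46165268, -0.87448165, -1.13935279],
       [-0.00703607,  0.8838175 ,  0.46777893,  0.59000442],
       [ 0.        ,  0.        ,  0.        ,  1.        ]])}
wrist {'fx': 306.91177289610454, 'fy': 306.91177289610454, 'cx': 277.7281787106099, 'cy': 204.26185785170156, 'T_tool_cam': array([[ 7.95306239e-04, -9.53366218e-01, -3.01814880e-01,
        -7.61176832e-02],
       [ 1.52131049e-04,  3.01815087e-01, -9.53366472e-01,
        -1.42839726e-01],
       [ 9.99999672e-01,  7.12302889e-04,  3.85072025e-04,
         5.30671579e-04],
       [ 0.00000000e+00,  0.00000000e+00,  0.00000000e+00,
         1.00000000e+00]])}
```

View pics/scene0.png

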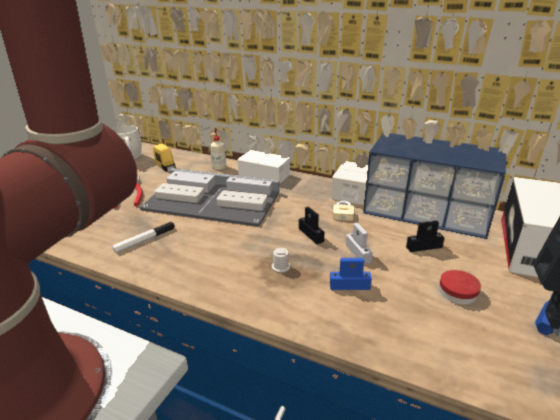

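View pics/side0.png

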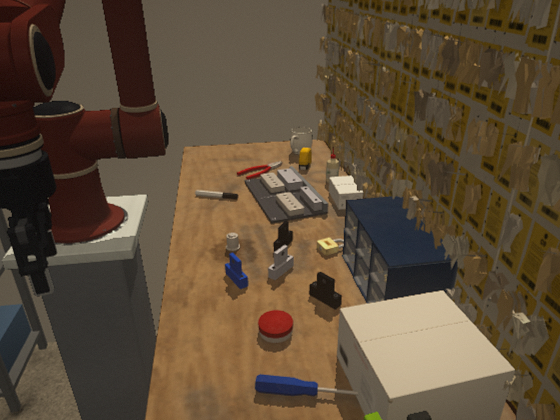

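The scene view shows the jig around (215,193). Five spacer-like things: silver (359,245), black (312,226) and (426,237), blue (351,275). The silver/steel one fits, and it appears in side at (281,263). I'll confirm it in a crop along with the jig.

```bash
cat > h.py <<'E'
import numpy as np,cv2
from station import ctrl
from scipy.spatial.transform import Rotation as R
def cam(n,obs=None):
    p=ctrl.camera_params(n)
    if n=="wrist":
        T=np.eye(4);T[:3,:3]=R.from_rotvec(obs["tool_rot"]).as_matrix();T[:3,3]=obs["tool_pos"]
        P=T@p["T_tool_cam"]
    else: P=p["pose"]
    return p,P
def ray(c,u,v):
    p,P=c; d=np.array([(u-p["cx"])/p["fx"],-(v-p["cy"])/p["fy"],-1.]); return P[:3,3],P[:3,:3]@d
def onz(c,u,v,z):
    o,d=ray(c,u,v); return o+d*(z-o[2])/d[2]
def tri(c1,a,c2,b):
    o1,d1=ray(c1,*a);o2,d2=ray(c2,*b)
    s=np.linalg.lstsq(np.stack([d1,-d2],1),o2-o1,rcond=None)[0]
    x,y=o1+s[0]*d1,o2+s[1]*d2
    return (x+y)/2,np.linalg.norm(x-y)
def proj(c,X):
    p,P=c; q=P[:3,:3].T@(np.asarray(X)-P[:3,3]); return p["cx"]+p["fx"]*q[0]/-q[2],p["cy"]-p["fy"]*q[1]/-q[2]
E
python3 - <<'E'
from h import *
a=cv2.imread("pics/scene0.png");b=cv2.imread("pics/side0.png")
f=lambda i,x,y,w,h,W,H:cv2.resize(i[y:y+h,x:x+w],(W,H),interpolation=cv2.INTER_CUBIC)
top=f(a,135,160,160,60,800,300)
bot=np.hstack([f(b,235,160,100,75,400,300),f(a,320,215,80,60,400,300)])
cv2.imwrite("pics/c1.png",np.vstack([top,bot]))
S,D=cam("scene"),cam("side")
print("foot guess",tri(S,(362,257),D,(281,271)))
E
```

```text
foot guess (array([ 0.49249001, -0.31957308, -0.00062239]), np.float64(0.00836915694229403))
```

View pics/c1.png

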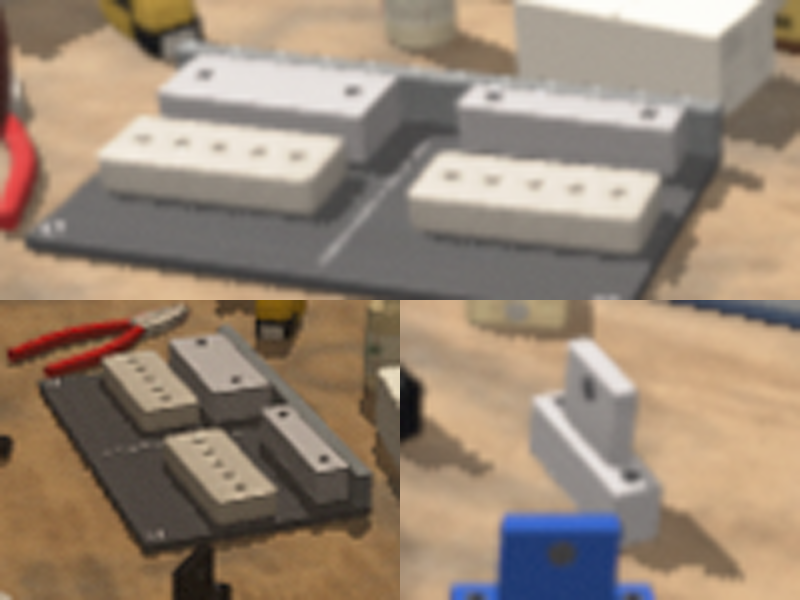

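The crop confirms it. The silver spacer with its upright tab is the steel one, next to the blue one at the bottom. The thin stop with the wide gap is on the right half, so right_block is the one to push.

```bash
python3 - <<'E'
from h import *
S,D=cam("scene"),cam("side")
for n,u,v,z in [("tabL",356,223,.06),("tabR",367,231,.06),("footL",347,235,.026),("footR",371,253,.026),
 ("bFL",222.6,191,.026),("bFR",267,194.4,.026),("bNR",264,203,.026),("bNL",217,199,.026),("sL",227,181.6,.034),("sR",271,185.6,.034)]:
    print(n,onz(S,u,v,z).round(3))
o=ctrl.get_obs(); print(R.from_rotvec(o["tool_rot"]).as_matrix().round(3))
E
```

```text
tabL [ 0.505 -0.3    0.06 ]
tabR [ 0.487 -0.327  0.06 ]
footL [ 0.508 -0.283  0.026]
footR [ 0.47  -0.342  0.026]
bFL [0.564 0.04  0.026]
bFR [ 0.592 -0.063  0.026]
bNR [ 0.554 -0.075  0.026]
bNL [0.526 0.03  0.026]
sL [0.597 0.048 0.034]
sR [ 0.622 -0.058  0.034]
[[-0.973 -0.     0.233]
 [-0.233  0.002 -0.973]
 [-0.    -1.    -0.002]]
```

>>> jog_arm:
  moves:
    - [-33.6, 4, -17, 0, 0, 0]
    - [-33.6, 4, -17, 0, 0, 0]
    - [-33.6, 4, -17, 0, 0, 0]
    - [-33.6, 4, -17, 0, 0, 0]
    - [-33.6, 4, -17, 0, 0, 0]
    - [-33.6, 4, -17, 0, 0, 0]
    - [-33.6, 4, -17, 0, 0, 0]
    - [-33.6, 4, -17, 0, 0, 0]
    - [-33.6, 4, -17, 0, 0, 0]
    - [-33.6, 4, -17, 0, 0, 0]
    - [-33.6, 4, -17, 0, 0, 0]
    - [-33.6, 4, -17, 0, 0, 0]
  grip: 40

```text
t: 1.35
tool_pos: [0.491, -0.3143, 0.1828]
tool_rot: [-0.248, 2.097, -2.097]
contact_force: [-0.1, -1.0, 0.2]
opening: 0.04
```

>>> jog_arm:
  moves:
    - [0, 0, 0, 0, -0.13, 0]
    - [0, 0, 0, 0, -0.13, 0]
    - [0, 0, 0, 0, -0.13, 0]
    - [0, 0, 0, 0, -0.13, 0]
    - [0, 0, 0, 0, -0.13, 0]
    - [0, 0, 0, 0, -0.12, 0]
    - [0, 0, 0, 0, 0, 0]

```text
t: 2.05
tool_pos: [0.4899, -0.3155, 0.1829]
tool_rot: [-0.886, 1.613, -1.612]
contact_force: [-0.4, 0.6, 0.4]
opening: 0.0397
```

```bash
python3 - <<'E'
from h import *
o=ctrl.get_obs(); print(o["tool_pos"],R.from_rotvec(o["tool_rot"]).as_matrix().round(3),o["t"])
np.savez("w1.npz",tool_pos=o["tool_pos"],tool_rot=o["tool_rot"])
cv2.imwrite("pics/w1.png",ctrl.get_image("wrist")[:,:,::-1])
E
```

```text
[ 0.48988694 -0.31545608  0.18290943] [[-0.536 -0.001  0.844]
 [-0.844  0.    -0.536]
 [-0.    -1.    -0.001]] 2.05
```

View pics/w1.png

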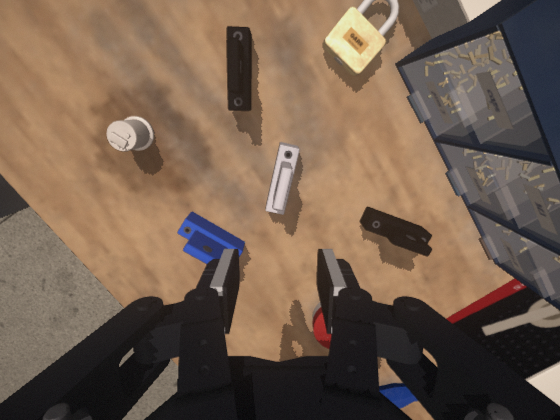

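The wrist view shows the steel spacer at (283,180), its foot running from (290,146) to (274,213). The blue one is at (211,240), and the black ones are at (239,68) and (397,231).

```bash
cat >> h.py <<'E'
def blob(img,box,smax=40,vmin=120):
    x0,y0,x1,y1=box; h=cv2.cvtColor(img,cv2.COLOR_BGR2HSV)
    m=np.zeros(h.shape[:2],np.uint8); m[y0:y1,x0:x1]=((h[...,1]<smax)&(h[...,2]>vmin))[y0:y1,x0:x1]*255
    m=cv2.morphologyEx(m,cv2.MORPH_CLOSE,np.ones((5,5)))
    return max(cv2.findContours(m,0,2)[0],key=cv2.contourArea)
E
python3 - <<'E'
from h import *
i=cv2.imread("pics/w1.png"); o=dict(np.load("w1.npz")); W=cam("wrist",o)
h=cv2.cvtColor(i,cv2.COLOR_BGR2HSV); print(h[150,284],h[185,284],h[205,277],h[180,310])
c=blob(i,(255,130,310,225)); r=cv2.minAreaRect(c); b=cv2.boxPoints(r); print(r,b.round(1))
P=np.array([onz(W,*p,.026) for p in b]);print(P.round(4),P.mean(0))
for k in range(2): print(np.linalg.norm(P[k+1]-P[k]),np.degrees(np.arctan2(*(P[k+1]-P[k])[[1,0]])))
cv2.imwrite("pics/w1c.png",cv2.resize(i[130:230,240:340],(600,600),interpolation=cv2.INTER_CUBIC))
E
```

```text
[  0  16 213] [  2  19 215] [  6  18 216] [ 15  95 185]
((281.61767578125, 178.0294189453125), (20.130455017089844, 70.0927963256836), 14.03624439239502) [[263.4 209.6]
 [280.4 141.6]
 [299.9 146.5]
 [282.9 214.5]]
[[ 0.4637 -0.3279  0.026 ]
 [ 0.5154 -0.279   0.026 ]
 [ 0.5288 -0.2931  0.026 ]
 [ 0.4779 -0.3432  0.026 ]] [ 0.49645698 -0.31078251  0.026     ]
0.07115218811568066 43.41182853499541
0.01945447764675676 -46.31079053552935
```

View pics/w1c.png

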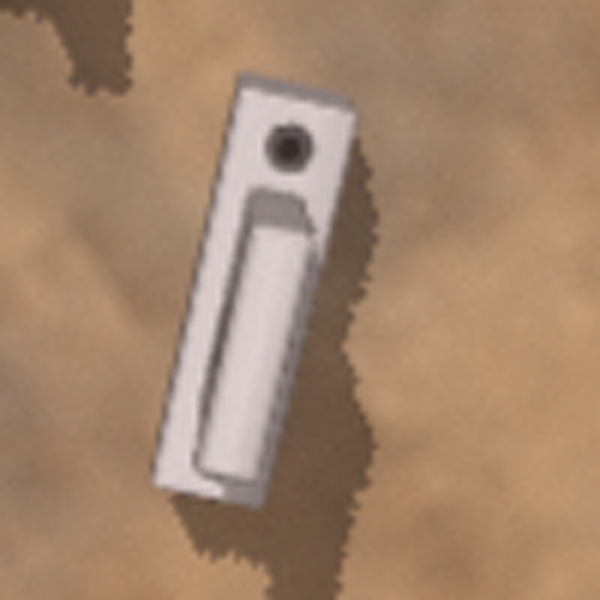

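```bash
python3 - <<'E'
from h import *
o=dict(np.load("w1.npz")); W=cam("wrist",o)
def q(pts,z):
    P=np.array([onz(W,240+x/6-.5+.08,130+y/6-.5+.08,z) for x,y in pts]); a=(P[0]+P[1])/2-(P[2]+P[3])/2
    print(P.mean(0).round(4),np.linalg.norm(a).round(4),np.linalg.norm(P[0]-P[1]).round(4),np.degrees(np.arctan2(a[1],a[0])).round(1))
q([(242,88),(357,110),(265,505),(155,487)],.026); q([(250,225),(312,238),(262,478),(205,465)],.06)
print(tri(W,(282.9,188.5),cam("scene"),(361.5,227)))  # tab top, two views
Rm=R.from_rotvec(o["tool_rot"]).as_matrix(); print("tool delta",Rm.T@(np.array([.496,-.312,.06])-o["tool_pos"]))
E
```

```text
[ 0.4963 -0.312   0.026 ] 0.0692 0.0189 45.3
[ 0.4965 -0.3118  0.06  ] 0.0375 0.0093 46.9
(array([ 0.49696009, -0.31266416,  0.05893158]), np.float64(0.000964406144763494))
tool delta [-0.00618511  0.12290776  0.00338653]
```

>>> jog_arm:
  moves:
    - [-6.5, 0, 3.7, 0, 0, 0]
    - [0, 0, 0, 0, 0.105, 0]
    - [0, 10, 0, 0, 0.105, 0]
    - [0, 30, 0, 0, 0, 0]
    - [0, 30, 0, 0, 0, 0]
    - [0, 30, 0, 0, 0, 0]
    - [0, 25, 0, 0, 0, 0]
    - [0, 15, 0, 0, 0, 0]
    - [0, 9, 0, 0, 0, 0]
    - [0, 0, 0, 0, 0, 0]

```text
t: 3.1
tool_pos: [0.4964, -0.3117, 0.0334]
tool_rot: [-0.737, 1.756, -1.753]
contact_force: [0.5, -0.3, 0.1]
opening: 0.0401
```

>>> jog_arm:
  moves:
    - [0, 0, 0, 0, 0, 0]
    - [0, 0, 0, 0, 0, 0]
    - [0, 0, 0, 0, 0, 0]
    - [0, 0, 0, 0, 0, 0]
    - [0, 0, 0, 0, 0, 0]
    - [0, 0, 0, 0, 0, 0]
  grip: 0
  grip_force: 60

```text
t: 3.7
tool_pos: [0.4977, -0.3129, 0.036]
tool_rot: [-0.735, 1.751, -1.756]
contact_force: [0.1, 0.9, 6.4]
opening: 0.0087
```

>>> jog_arm:
  moves:
    - [0, -8, 0, 0, 0, 0]
    - [0, -20, 0, 0, 0, 0]
    - [0, -35, 0, 0, 0, 0]
    - [0, -40, 0, 0, 0, 0]
    - [0, -35, 0, 0, 0, 0]
    - [0, -20, 0, 0, 0, 0]
    - [0, 0, 0, 0, 0, 0]
    - [0, 0, 0, 0, 0, 0]

```text
t: 4.5
tool_pos: [0.4961, -0.3117, 0.1913]
tool_rot: [-0.737, 1.755, -1.753]
contact_force: [-1.1, 0.2, -2.1]
opening: 0.0089
```

```bash
python3 - <<'E'
from h import *
o=ctrl.get_obs(); print(o["tool_pos"],R.from_rotvec(o["tool_rot"]).as_matrix().round(3),o["t"],o["opening"],o["contact_force"],o["q"].round(2))
i=ctrl.get_image("wrist")[:,:,::-1]; j=ctrl.get_image("side")[:,:,::-1]
np.savez("w2.npz",tool_pos=o["tool_pos"],tool_rot=o["tool_rot"])
cv2.imwrite("pics/w2.png",i)
cv2.imwrite("pics/w2c.png",np.hstack([cv2.resize(i[170:370,180:380],(400,400)),cv2.resize(j[140:340,180:380],(400,400))]))
E
```

```text
[ 0.49613743 -0.31172931  0.19130189] [[-0.7   -0.001  0.714]
 [-0.714  0.001 -0.7  ]
 [ 0.    -1.    -0.001]] 4.5 0.008882379844412848 [-1.12003173  0.24533124 -2.12990776] [-0.69 -0.01  1.74 -0.    1.41  0.09]
```

View pics/w2c.png

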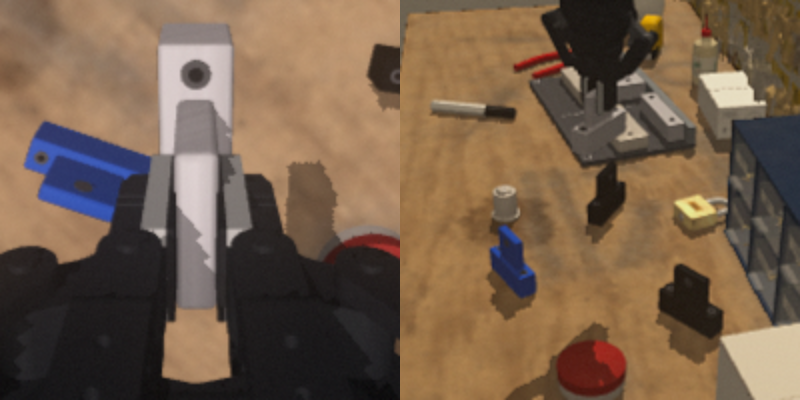

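The spacer is held squarely and lifted clear, with the tab upright between the pads. The blue and black ones haven't moved. Next I go beside the gap for a close look.

>>> jog_arm:
  moves:
    - [-20, 0, -7, 0, 0, 0]
    - [-38, 0, -13, 0, 0, 0]
    - [-38, 0, -13, 0, 0, 0]
    - [-38, 0, -13, 0, 0, 0]
    - [-38, 0, -13, 0, 0, 0]
    - [-38, 0, -13, 0, 0, 0]
    - [-21, 0, -9, 0, 0, 0]

```text
t: 5.3
tool_pos: [0.6003, -0.0876, 0.1895]
tool_rot: [-0.741, 1.756, -1.75]
contact_force: [-0.3, -0.6, -1.6]
opening: 0.0088
```

>>> jog_arm:
  moves:
    - [0, 0, 0, 0, -0.11, 0]
    - [0, 0, 0, 0, -0.11, 0]
    - [0, 0, 0, 0, -0.11, 0]
    - [0, 0, 0, 0, -0.11, 0]
    - [0, 0, 0, 0, -0.11, 0]
    - [0, 0, 0, 0, -0.11, 0]
    - [0, 0, 0, 0, -0.11, 0]
    - [0, 0, 0, 0, -0.11, 0]
    - [0, 0, 0, 0, -0.105, 0]
    - [0, 0, 0, 0, 0, 0]
    - [0, 0, 0, 0, 0, 0]

```text
t: 6.4
tool_pos: [0.5998, -0.0903, 0.1904]
tool_rot: [-1.301, 1.058, -1.053]
contact_force: [0.4, -0.7, -1.2]
opening: 0.009
```

```bash
python3 - <<'E'
from h import *
o=ctrl.get_obs(); print(o["tool_pos"],R.from_rotvec(o["tool_rot"]).as_matrix().round(3),o["t"],o["opening"])
i=ctrl.get_image("wrist")[:,:,::-1]
np.savez("w3.npz",tool_pos=o["tool_pos"],tool_rot=o["tool_rot"])
cv2.imwrite("pics/w3.png",i)
cv2.imwrite("pics/w3c.png",cv2.resize(i[0:285,80:460],(800,600),interpolation=cv2.INTER_CUBIC))
E
```

```text
[ 0.59982877 -0.09029291  0.19042702] [[ 0.205 -0.003  0.979]
 [-0.979  0.001  0.205]
 [-0.001 -1.    -0.003]] 6.4 0.00899764593217014
```

View pics/w3c.png

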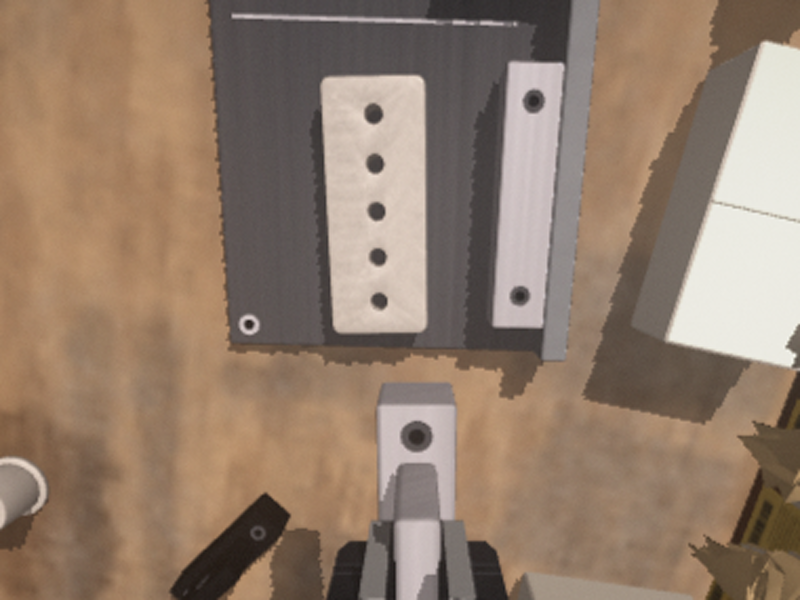

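View: stop front edge from (508,62) to (493,326) in the crop, block far edge from (424,76) to (426,332), held spacer's end at y=405. The gap is clear.

```bash
python3 - <<'E'
from h import *
o=dict(np.load("w3.npz")); W=cam("wrist",o); S=cam("scene")
f=lambda x,y:(80+x/2.105-.25,y/2.105-.25)
A=lambda p,z:onz(W,*f(*p),z)
s=[A(p,.034) for p in [(508,62),(493,326),(543,328),(563,64)]]
b=[A(p,.026) for p in [(424,76),(426,332),(334,332),(322,76)]]
h=[A(p,.181) for p in [(378,405),(455,405)]]
print(np.round(s,4),np.round(b,4),np.round(h,4),sep="\n")
ang=lambda a,b:np.degrees(np.arctan2(*(a-b)[[1,0]]))-90
print("stop yaw",ang(s[0],s[1]),ang(s[3],s[2]),"block",ang(b[0],b[1]),ang(b[3],b[2]))
for n,p,q in [("sL",(508,62),(227,181.6)),("sR",(493,326),(271,185.6)),("bFL",(424,76),(222.6,191)),("bFR",(426,332),(267,194.4))]: print(n,tri(W,f(*p),S,q))
Rm=R.from_rotvec(o["tool_rot"]).as_matrix()
print("held end in tool",[(Rm.T@(x-o["tool_pos"])).round(4) for x in h])
E
```

```text
[[ 0.6062  0.0554  0.034 ]
 [ 0.6261 -0.0512  0.034 ]
 [ 0.6489 -0.0474  0.034 ]
 [ 0.6285  0.0593  0.034 ]]
[[ 0.5731  0.0449  0.026 ]
 [ 0.5967 -0.0615  0.026 ]
 [ 0.5538 -0.0705  0.026 ]
 [ 0.5306  0.036   0.026 ]]
[[ 0.5823 -0.0582  0.181 ]
 [ 0.6007 -0.0544  0.181 ]]
stop yaw 10.569193719285309 10.815320118973275 block 12.497439022074289 12.288133585179494
sL (array([0.60711846, 0.05588482, 0.02787442]), np.float64(0.0021149749223958866))
sR (array([ 0.62766998, -0.05330087,  0.02994509]), np.float64(0.0037370268179828118))
bFL (array([0.57286264, 0.04604881, 0.02039734]), np.float64(0.00018393452299841543))
bFR (array([ 0.59643985, -0.06130074,  0.02383846]), np.float64(0.0011893596917678599))
held end in tool [array([-0.0349,  0.0095, -0.0105]), array([-0.0349,  0.0095,  0.0083])]
```

>>> jog_arm:
  moves:
    - [-15, 0, 4, 0, 0, 0]
    - [-30, 0, 7.5, 0, 0, 0]
    - [-28, 0, 7, 0, 0, 0]
    - [-14.3, 0, 3.3, 0, 0, 0]
    - [0, 0, 0, 0, 0.019, 0]
    - [0, 20, 0, 0, 0, 0]
    - [0, 40, 0, 0, 0, 0]
    - [0, 30, 0, 0, 0, 0]
    - [0, 0, 0, 0, 0, 0]
    - [0, 0, 0, 0, 0, 0]

```text
t: 7.45
tool_pos: [0.6038, -0.0012, 0.1023]
tool_rot: [-1.293, 1.07, -1.069]
contact_force: [0.7, -0.6, -1.1]
opening: 0.009
```

```bash
python3 - <<'E'
from h import *
o=ctrl.get_obs(); Rm=R.from_rotvec(o["tool_rot"]).as_matrix();print(o["tool_pos"],Rm.round(3),np.degrees(np.arctan2(Rm[1,2],Rm[0,2])))
i=ctrl.get_image("wrist")[:,:,::-1]
np.savez("w4.npz",tool_pos=o["tool_pos"],tool_rot=o["tool_rot"])
cv2.imwrite("pics/w4.png",i)
cv2.imwrite("pics/w4c.png",cv2.resize(i[60:345,80:460],(800,600),interpolation=cv2.INTER_CUBIC))
print(Rm.T@(np.array([.6033,-.0004,.044])-o["tool_pos"]))
E
```

```text
[ 0.60375862 -0.00119466  0.10231951] [[ 0.188 -0.001  0.982]
 [-0.982 -0.     0.188]
 [ 0.    -1.    -0.001]] 10.823481035754787
[-0.0008692   0.05831973 -0.00024721]
```

View pics/w4c.png

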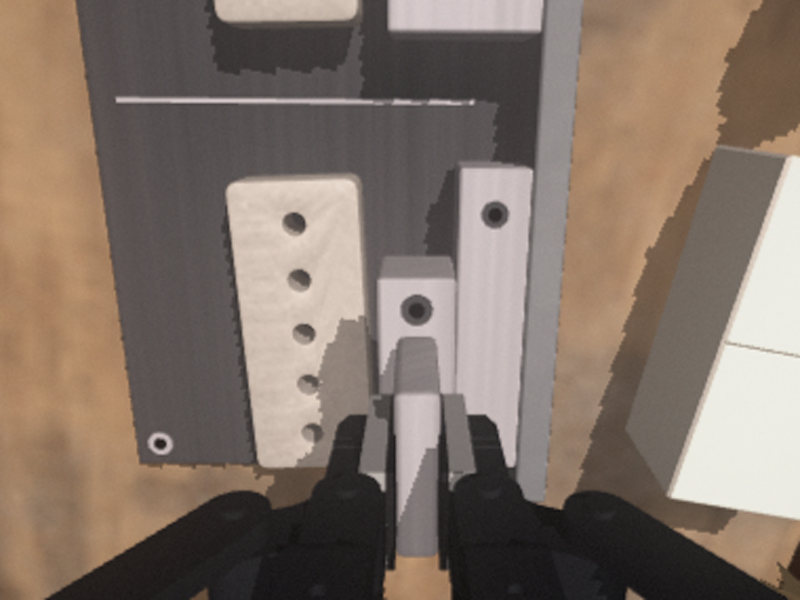

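```bash
python3 - <<'E'
from h import *
o=dict(np.load("w4.npz")); W=cam("wrist",o); Rm=R.from_rotvec(o["tool_rot"]).as_matrix()
f=lambda x,y:(80+x/2.105-.25,60+y/2.105-.25)
for n,p,z in [("sFL",(460,168),.034),("sBL",(531,168),.034),("sFR",(459,380),.034),("bFL",(359,178),.026),("bFmid",(367,330),.026),("hL",(379,280),.092),("hR",(455,280),.092)]:
    X=onz(W,*f(*p),z); print(n,X.round(4),(Rm.T@(X-o["tool_pos"])*1e3).round(1))
E
```

```text
sFL [0.6058 0.0559 0.034 ] [-55.7  68.3  12.8]
sBL [0.6283 0.0602 0.034 ] [-55.7  68.3  35.6]
sFR [ 0.6208 -0.0168  0.034 ] [18.5 68.3 13.9]
bFL [0.5739 0.0457 0.026 ] [-51.6  76.3 -20.4]
bFmid [ 0.5855 -0.0072  0.026 ] [  2.5  76.3 -19. ]
hL [0.5871 0.0306 0.092 ] [-34.4  10.3 -10.3]
hR [0.6055 0.0341 0.092 ] [-34.4  10.3   8.3]
```

In the tool frame the spacer stands about 4 mm from the stop and about 8.5 mm from the block. It needs about 1 mm of sideways centring before it goes down.

>>> jog_arm:
  moves:
    - [-1.1, 15, 0, 0, 0, 0]
    - [0, 20, 0, 0, 0, 0]
    - [0, 12, 0, 0, 0, 0]
    - [0, 6, 0, 0, 0, 0]
    - [0, 3, 0, 0, 0, 0]
    - [0, 1, 0, 0, 0, 0]
    - [0, 1, 0, 0, 0, 0]
    - [0, 0, 0, 0, 0, 0]

```text
t: 8.3
tool_pos: [0.6042, 0.0004, 0.0449]
tool_rot: [-1.292, 1.067, -1.069]
contact_force: [-0.2, -0.1, -1.5]
opening: 0.0087
```

Not down yet. I'll lower in small steps.

>>> jog_arm:
  moves:
    - [0, 0.7, 0, 0, 0, 0]
    - [0, 0.7, 0, 0, 0, 0]
    - [0, 0, 0, 0, 0, 0]

```text
t: 8.6
tool_pos: [0.6042, 0.0005, 0.044]
tool_rot: [-1.293, 1.067, -1.069]
contact_force: [-2.0, 0.6, 4.1]
opening: 0.0087
```

>>> jog_arm:
  moves:
    - [0, 0.7, 0, 0, 0, 0]
    - [0, 0.5, 0, 0, 0, 0]
    - [0, 0, 0, 0, 0, 0]

```text
t: 8.9
tool_pos: [0.6043, 0.0005, 0.044]
tool_rot: [-1.293, 1.068, -1.068]
contact_force: [-5.5, 1.7, 10.2]
opening: 0.0083
```

Landed at TCP 0.044 as predicted. I'll ease the down force, slide it to the stop, and check the force.

>>> jog_arm:
  moves:
    - [0, -1.2, 0, 0, 0, 0]
    - [0, 0, 1, 0, 0, 0]
    - [0, 0, 1, 0, 0, 0]
    - [0, 0, 1, 0, 0, 0]
    - [0, 0, 0, 0, 0, 0]

```text
t: 9.4
tool_pos: [0.6066, 0.0008, 0.044]
tool_rot: [-1.294, 1.068, -1.068]
contact_force: [-5.3, -0.3, 7.7]
opening: 0.0088
```

>>> jog_arm:
  moves:
    - [0, 0, 0.7, 0, 0, 0]
    - [0, 0, 0.7, 0, 0, 0]
    - [0, 0, 0, 0, 0, 0]

```text
t: 9.7
tool_pos: [0.6068, 0.0008, 0.044]
tool_rot: [-1.297, 1.071, -1.066]
contact_force: [-9.5, -1.5, 12.2]
opening: 0.0087
```

>>> jog_arm:
  moves:
    - [0, -0.5, -1, 0, 0, 0]
    - [0, 0, 0, 0, 0, 0]
    - [0, 0, 0, 0, 0, 0]
    - [0, 0, 0, 0, 0, 0]
  grip: 32

```text
t: 10.1
tool_pos: [0.6071, 0.0012, 0.0431]
tool_rot: [-1.293, 1.068, -1.068]
contact_force: [0.1, 0.3, 0.5]
opening: 0.0321
```

>>> jog_arm:
  moves:
    - [0, -10, 0, 0, 0, 0]
    - [0, -25, 0, 0, 0, 0]
    - [0, -40, 0, 0, 0, 0]
    - [0, -20, 0, 0, 0, 0]
    - [0, 0, -30, 0, 0, 0]
    - [0, 0, -45, 0, 0, 0]
    - [0, 0, -32, 0, 0, 0]
    - [0, 0, 0, 0, 0, 0]

```text
t: 10.9
tool_pos: [0.4987, -0.0192, 0.1379]
tool_rot: [-1.294, 1.07, -1.068]
contact_force: [0.2, 0.9, -0.1]
opening: 0.032
```

>>> jog_arm:
  moves:
    - [0, 0, 0, 0, -0.13, 0]
    - [0, 0, 0, 0, -0.145, 0]
    - [0, 0, 0, 0, -0.145, 0]
    - [0, 0, 0, 0, -0.145, 0]
    - [0, 0, 0, 0, -0.145, 0]
    - [0, 0, 0, 0, -0.145, 0]
    - [0, 0, 0, 0, -0.145, 0]
    - [0, 0, 0, 0, -0.145, 0]
    - [0, 0, 0, 0, -0.145, 0]
    - [0, 0, 0, 0, -0.145, 0]
    - [0, 0, 0, 0, -0.135, 0]
    - [0, 0, 0, 0, 0, 0]
  grip: 60

```text
t: 12.1
tool_pos: [0.5029, -0.0191, 0.1393]
tool_rot: [-1.566, -0.15, 0.147]
contact_force: [-0.1, -0.1, -0.2]
opening: 0.0599
```

```bash
python3 - <<'E'
from h import *
o=ctrl.get_obs(); Rm=R.from_rotvec(o["tool_rot"]).as_matrix();print(o["tool_pos"],Rm.round(3),o["q"].round(2),o["t"])
i=ctrl.get_image("wrist")[:,:,::-1]
np.savez("w5.npz",tool_pos=o["tool_pos"],tool_rot=o["tool_rot"])
cv2.imwrite("pics/w5.png",i)
cv2.imwrite("pics/w5c.png",cv2.resize(i[:,:],(800,600),interpolation=cv2.INTER_CUBIC))
E
```

```text
[ 0.50290879 -0.01905923  0.13926715] [[ 0.982  0.002 -0.188]
 [ 0.188 -0.     0.982]
 [ 0.001 -1.    -0.   ]] [-0.19 -0.17  1.98  0.    1.33 -1.95] 12.1
```

View pics/w5c.png

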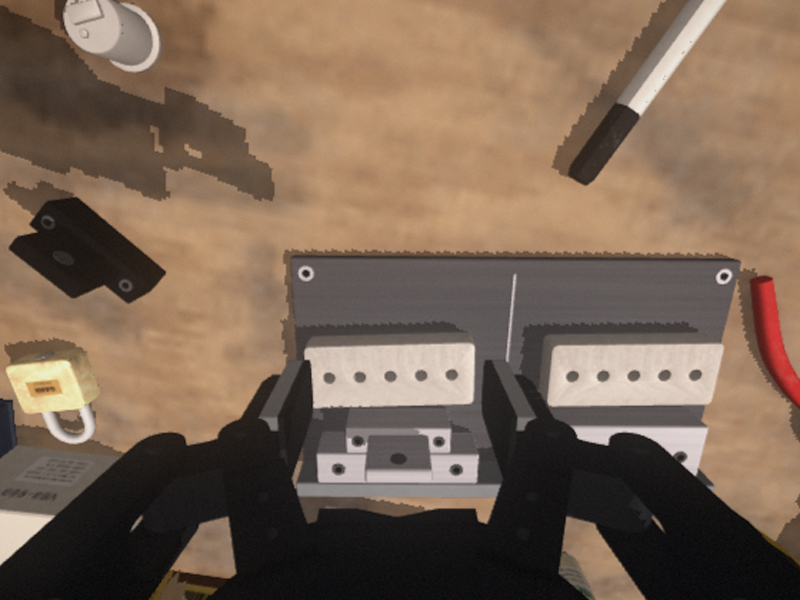

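View: the spacer stands flush on the stop with its tab up (foot about (400,430) in the view), centred on it. Both blocks and the bystanders are in place. Now I go down in front of right_block, fingers 60 mm apart.

>>> jog_arm:
  moves:
    - [0, 20, -3, 0, 0, 0]
    - [0, 35, 0, 0, 0, 0]
    - [0, 35, 0, 0, 0, 0]
    - [0, 22, 0, 0, 0, 0]
    - [0, 10, 0, 0, 0, 0]
    - [0, 4, 0, 0, 0, 0]
    - [0, 2, 0, 0, 0, 0]
    - [0, 1, 0, 0, 0, 0]
    - [0, 0, 0, 0, 0, 0]

```text
t: 13.05
tool_pos: [0.5035, -0.0222, 0.0106]
tool_rot: [-1.566, -0.15, 0.147]
contact_force: [0.6, -0.0, 0.1]
opening: 0.0601
```

>>> jog_arm:
  moves:
    - [10, 0, 0, 0, 0, 0]
    - [10, 0, 0, 0, 0, 0]
    - [3, 0, 0, 0, 0, 0]
    - [2, 0, 0, 0, 0, 0]
    - [2, 0, 0, 0, 0, 0]
    - [2, 0, 0, 0, 0, 0]
    - [0, 0, 0, 0, 0, 0]

```text
t: 13.75
tool_pos: [0.5307, -0.0164, 0.0091]
tool_rot: [-1.565, -0.148, 0.149]
contact_force: [-0.4, 0.5, 0.6]
opening: 0.0599
```

>>> jog_arm:
  moves:
    - [1.5, 0, 0, 0, 0, 0]
    - [1.5, 0, 0, 0, 0, 0]
    - [1.5, 0, 0, 0, 0, 0]
    - [1.5, 0, 0, 0, 0, 0]
    - [1.5, 0, 0, 0, 0, 0]
    - [1.5, 0, 0, 0, 0, 0]
    - [0, 0, 0, 0, 0, 0]

```text
t: 14.45
tool_pos: [0.5402, -0.0149, 0.0095]
tool_rot: [-1.566, -0.149, 0.148]
contact_force: [-0.6, 0.6, -0.8]
opening: 0.06
```

>>> jog_arm:
  moves:
    - [1, 0, 0, 0, 0, 0]
    - [1, 0, 0, 0, 0, 0]
    - [0, 0, 0, 0, 0, 0]

```text
t: 14.75
tool_pos: [0.542, -0.0145, 0.0095]
tool_rot: [-1.566, -0.149, 0.148]
contact_force: [-1.3, -0.9, -0.3]
opening: 0.06
```

>>> jog_arm:
  moves:
    - [1, 0, 0, 0, 0, 0]
    - [1, 0, 0, 0, 0, 0]
    - [0, 0, 0, 0, 0, 0]

```text
t: 15.05
tool_pos: [0.5422, -0.0144, 0.0094]
tool_rot: [-1.566, -0.145, 0.153]
contact_force: [-8.6, -2.4, 6.4]
opening: 0.0599
```

>>> jog_arm:
  moves:
    - [1, 0, 0, 0, 0, 0]
    - [1, 0, 0, 0, 0, 0]
    - [0, 0, 0, 0, 0, 0]

```text
t: 15.35
tool_pos: [0.5422, -0.0144, 0.0093]
tool_rot: [-1.566, -0.141, 0.157]
contact_force: [-15.8, -3.6, 12.4]
opening: 0.06
```

Stalled with the force rising, so it's home. I'll add a little press, then look.

>>> jog_arm:
  moves:
    - [0.8, 0, 0, 0, 0, 0]
    - [0, 0, 0, 0, 0, 0]
    - [0, 0, 0, 0, 0, 0]

```text
t: 15.65
tool_pos: [0.5422, -0.0144, 0.0092]
tool_rot: [-1.566, -0.14, 0.158]
contact_force: [-19.1, -3.3, 15.3]
opening: 0.0597
```

```bash
python3 - <<'E'
from h import *
o=ctrl.get_obs(); Rm=R.from_rotvec(o["tool_rot"]).as_matrix();print(o["tool_pos"],Rm.round(3),o["contact_force"],o["wrist_torque"],o["t"])
i=ctrl.get_image("wrist")[:,:,::-1]; s=ctrl.get_image("scene")[:,:,::-1];d=ctrl.get_image("side")[:,:,::-1]
np.savez("w6.npz",tool_pos=o["tool_pos"],tool_rot=o["tool_rot"])
cv2.imwrite("pics/w6.png",i)
z=lambda a,x,y,w,h,W,H:cv2.resize(a[y:y+h,x:x+w],(W,H),interpolation=cv2.INTER_CUBIC)
cv2.imwrite("pics/w6c.png",np.vstack([z(i,150,190,260,97,800,300),np.hstack([z(s,195,155,100,75,400,300),z(d,255,155,100,75,400,300)])]))
E
```

```text
[ 0.54220932 -0.01440185  0.00919238] [[ 0.982 -0.012 -0.189]
 [ 0.189 -0.002  0.982]
 [-0.012 -1.     0.001]] [-19.13760839  -3.3164692   15.3310838 ] [-0.81487952  2.78422684 -0.16121931] 15.65
```

View pics/w6c.png

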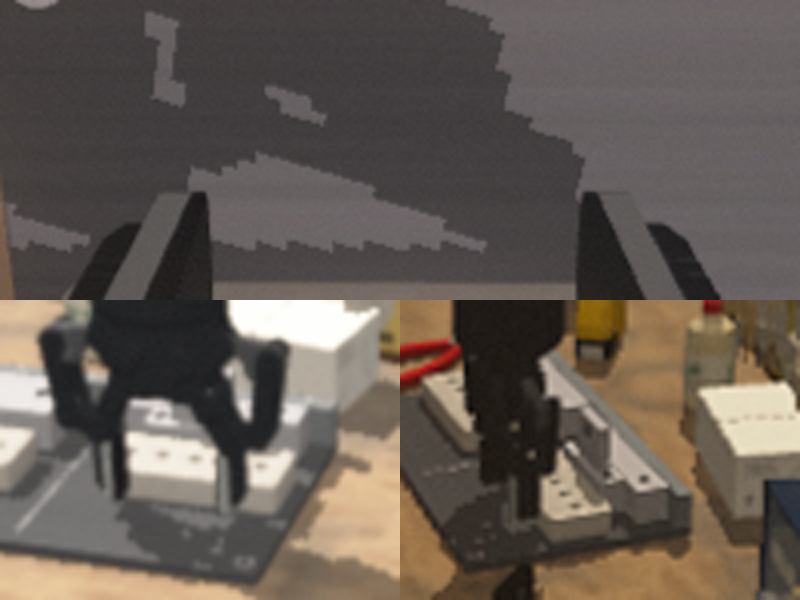

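```bash
python3 - <<'E'
from h import *
d=np.mean([ctrl.get_image("side")[:,:,::-1].astype(float) for _ in range(3)],0).astype(np.uint8)
s=ctrl.get_image("scene")[:,:,::-1]
z=lambda a,x,y,w,h,W,H:cv2.resize(a[y:y+h,x:x+w],(W,H),interpolation=cv2.INTER_CUBIC)
cv2.imwrite("pics/w7.png",np.hstack([z(d,285,172,45,45,540,540),z(s,215,180,60,45,260,195).copy() if 0 else np.vstack([z(s,215,175,65,45,260,180),np.zeros((360,260,3),np.uint8)])]))
D=cam("side")
n=np.array([np.cos(.188),np.sin(.188),0]);t=np.array([-n[1],n[0],0]);F=np.array([.6160,.002,0])
for k,a,b,zz in [("block FR expected",-65+45,-60,.026),("spacer R far",-0,-35,.034),("spacer R near",-20,-35,.034)]:
    u,v=proj(D,F+n*a/1e3+t*b/1e3+[0,0,zz]); print(k,(u-285)*12,(v-172)*12)
E
```

```text
block FR expected 283.0321007562238 410.06597047831804
spacer R far 323.2102440875435 319.95899330622706
spacer R near 243.20776407668473 333.09096057597606
```

View pics/w7.png

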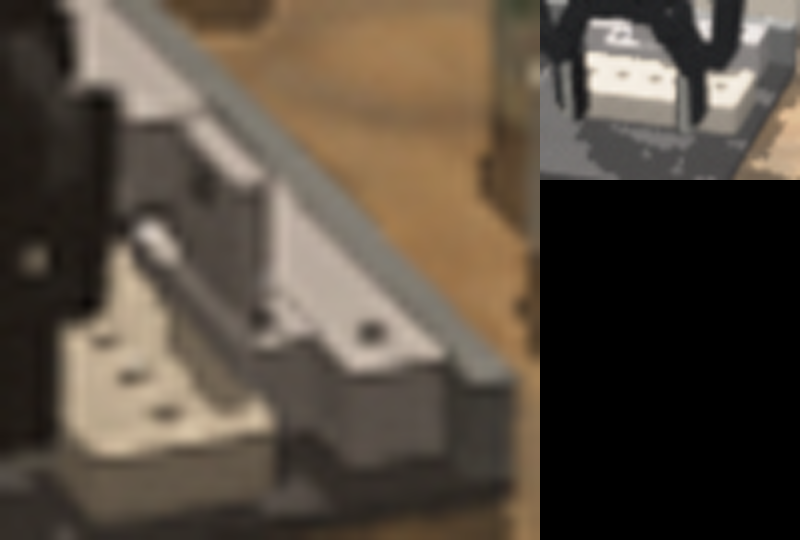

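The side crop shows the block's far corner at (272,408), against (283,410) expected when closed up, which is under one camera pixel. The spacer foot runs from the stop to the block with no visible gap.

```bash
python3 -c "
from station import ctrl
o=ctrl.get_obs();print(o['t'],o['contact_force'],o['tool_pos']);print(ctrl.finish_job())"
```

```text
16.0 [-17.82991969  -3.84207428  13.02765135] [ 0.54220742 -0.01442185  0.00917415]
the job is handed in; nothing more can be done
None
```

I placed the steel spacer in the wide gap, which is on the right half of the jig. It stands tab up and about centred on the backstop. I then pushed right_block home with two fingers 60 mm apart and handed the job in at 16.0 s, still pressing with about 18 N.

- **Closed up:** the push stalled within about 1 mm of where the closed stack should stop. The side view showed no gap between backstop, spacer and block, to within about a pixel (roughly 1–2 mm).
- **Square:** the twisting moment about the vertical was near zero, so both fingers press about evenly.
- **Rest of the scene:** the last full look, just before the push, showed left_block and the bystanders in view unmoved. The final crops covered only the jig.
- **Disagreements:** scene-camera heights for the stop and block came out 2–6 mm low. There was also an upward force of about 13 N on the tool while pressing, probably from friction or tilt at the fingertips, well below the limits.

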